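# Feel for the hidden release of the lid press

### The arm

A 6-joint arm with a two-finger parallel gripper is mounted at the origin on the work surface; the furniture and walls round the work are solid. World frame = base frame: x ahead of the robot, y to its left, z up, the work surface at z = 0. Lengths are in m, angles in rad, forces in N, time in s.
With the tool pointing down it reaches from about 0.35 to 0.775 m from the base axis. Payload 7.3 kg.
Tool frame: the origin (TCP) lies between the finger pads; the fingertips stand ahead of it and the grasp point (between the pads) lies 6 mm ahead of it (robot.tip_extent is the x of the fingertips in the tool frame, in m); x points along the fingers, z is the direction in which the jaws open and shut, and the axes are right-handed (so a half turn about x gives the same grasp; the last joint's range is limited). The gripper opens to 92 mm and grips with 3 to 60 N. Pads are 19 mm wide; open, the fingers measure 130 mm over their backs; the gripper's body (75 mm by 190 mm) begins 47 mm behind the grasp point.
Start: joints at [1.103, 0.342, 1.524, -0, 1.275, -0.146], TCP at [0.166, 0.498, 0.252] pointing down, gripper open.
Joint ranges: [-2.53, 2.53], [-0.77, 2.02], [0.04, 2.7], [-1, 4.14], [0.28, 2.66], [-3.11, 3.11]. Speed limits (rad/s): [2.57, 2.57, 3.14, 3.14, 3.14, 3.14].

### API

Orientations are given as [roll, pitch, yaw] about the fixed x, y, z axes, in that order (R = Rz(yaw) Ry(pitch) Rx(roll)).
In Python, from cell import robot gives the robot as it stands. The module is installed in compiled form; this text tells all that it offers.
- The arm moves only by the shell command python3 -m creep 'ROWS' [FORCE]. ROWS is JSON, a list of rows, each an object with "translation": the shift along the tool's x, y, z in m, a list of three; "twist": the turn, a rotation vector about the tool's x, y, z in rad, a list of three; "hand": the opening in per cent of the stroke, from 0 (shut) to 100 (fully open). A call has 1 to 5 rows; each row is the pose to reach, as a shift and turn from the pose measured when the call began, along the tool's axes at that moment; what a row does not reach only later rows make up. A row lasts 1/10 s, in which the tool goes at most 50 mm and 8.59 degrees, less where a joint would pass 70% of its speed; a pose out of reach is approached as far as the arm can. A call with a gripper value outside its range is refused whole. The fingers move at their own pace and stop on an object; FORCE is the grip in N (left out, the last holds). Time passes only in rows, so rows that repeat a pose let the fingers close. It gives the time, the measured TCP pose, the force and the opening at its end, in the units of the state.
- robot.observe(): the state, without advancing time (a new reading comes with each control period).
- robot.read_camera(name): name is "scene" or "top" or "wrist"; returns the picture (420x560x3 uint8, blue, green, red); there is no depth.
- robot.calibration(name): a dict with "intrinsics" (3x3 intrinsics, pixels), "dist" ([k1, k2, p1, p2, k3] as OpenCV has them; the pictures are not rectified), "cam_to_world" (4x4, takes a point from camera to world coordinates); the wrist camera has in their place "mount" (4x4, takes a point from camera to tool coordinates, whose origin is the TCP and whose axes are the tool frame's). Camera axes: x right, y up, looking along -z (the intrinsics and any distortion apply to the point x, -y, -z); pixel columns grow to the right and rows downward; lengths in m; the calibration is good to about 2 mm. A picture is of the moment at which its call begins: read the wrist's pose just before it. calibration takes no time and is no camera call.
- robot.hand_in(): hands the job in, once; it reports no verdict.
The state is a dict: "time": time; "qpos": joint angles; "qvel": joint speeds; "joint_efforts": joint torques, N m; "tool_pos": TCP position; "tool_rot": TCP orientation; "contact_force": force on the tool from outside, world axes, zero at the start; "torque": the same for the moment, N m; "opening": finger opening in m.
Only numpy, scipy, OpenCV 4.12 (cv2) and the standard library are available. Lean on these libraries where they do the work, as an engineer would, in place of code of your own. Each camera call takes 0.05 s, during which the arm holds its last target. There are 200 camera calls.

### The job

The lid-sealing press is latched shut. Its release key is hidden in a notch, one of the look-alike black squares of the ledge along its front, sunk slightly below the others, easier to feel with a fingertip swept along the ledge than to see. Find it and press the key fully in so that the cover pops ajar by itself, then move clear; do not push or pry the cover with the fingers, do not use undue force, and leave the things standing around where they are.

Things in the scene. Friction and masses are not known exactly. Their poses are not given: they have to be found in the camera images.
- lid_press: grey lid-sealing press, 212 deep x 316 wide x 88 mm high, fixed to the table. Origin on the table under the middle of its front ledge; x points back into the press (away from the robot at yaw 0), y along the ledge to the left, z up. Turned up to 0.25 rad either way. Its end housings (82 mm high) begin 75 mm either side of the origin.
- ledge_mid (a point): middle of the top face of the level black ledge along the press's front, 70 mm above the table. The ledge is 150 mm long between the end housings, 56 mm deep (28 mm either side of this point); thin lines divide it into look-alike squares. One is a notch, its centre anywhere within 40 mm left or right of here, on the same line. Elsewhere the ledge is solid and does not give.
- ledge_left (a point): left end of the ledge's top face (on its centre line, at the housing). The notch between the ends is 46 mm along the ledge; a 4 mm lip at full ledge height closes its front, and it runs back to the ledge's rear edge (52 mm). Its floor, 4 mm below the ledge, is the top of the release key, black like the rest.
- ledge_right (a point): right end of the ledge's top face (on its centre line, at the housing)
- release_key (a joint): travel of the release key, m: 0 up, 0.008 pressed fully in (its top then 12 mm below the ledge). It slides straight down, takes about 5 to 8 N, and stays where it is left.
- cover (a joint): opening angle of the press's cover, rad: 0 shut, 0.16 popped ajar. It is hinged at the back and driven by the key: it rises 0.02 rad for each mm that the key is pressed in, by itself, and stays up as the key stays in. It is not to be touched.
- cover_front (a point): middle of the front edge of the press's cover (aluminium plate with a darker inlay, 144x146x16 mm, its top 88 mm above the table when shut), 30 mm behind ledge_mid and 80 mm above the table when shut; 23 mm higher when ajar.
- tray_sealed: bystander: foil meal tray sealed with a silver lid, 149x121x51 mm; origin at the centre of its underside
- tray_meal: bystander: foil meal tray with a loose grey lid board, 162x134x60 mm; origin at the centre of its underside
- tape: bystander: brown roll of packing tape, 92 mm across, 48 mm high; origin at the centre of its underside
- roller: bystander: crimping roller with a wooden handle, 29x162x29 mm; origin at the centre of its underside
- labels: bystander: cream roll of labels, 68 mm across, 35 mm high, standing on the rear of the press's left end housing (its top at z = 82 mm); origin at the centre of its underside
- pot: bystander: small empty metal sauce pot, 62 mm across, 30 mm high; origin at the centre of its underside

How it is judged:
By the outcome, as a careful person would: the job done as asked, in the order asked, and still so for the second after the job is handed in, with the robot touching nothing.
It also fails if it takes over 51 s, if anything falls off the work surface, if the arm or the gripper's body presses on something with over 40 N, if the wrist force passes 120 N, or if a joint passes its speed limit or range.

## Working session

There is one attempt and no reset: what is moved stays moved. The work goes in short steps, Python scripts to look and compute and a shell command to move; the robot and the scene stay as the last step left them, time stands still between calls to the robot, and variables do not carry over. Pictures are saved under pics/ and viewed, about 8 in all and at most 12, crops included, and the job is handed in when it is done.

```bash
mkdir -p pics; python3 - <<'E'
from cell import robot
import cv2
s=robot.observe();print({k:s[k] for k in('time','tool_pos','tool_rot','contact_force','opening')},robot.tip_extent)
for n in('top','scene'):
    cv2.imwrite(f'pics/{n}1.png',robot.read_camera(n))
E
```

```text
{'time': 0.0, 'tool_pos': array([0.16585105, 0.49771969, 0.25104718]), 'tool_rot': array([ 2.99950892,  1.56925148, -2.0346696 ]), 'contact_force': array([0.75003377, 0.58423413, 0.43102768]), 'opening': 0.09213063618499302} 0.025
```

View pics/top1.png

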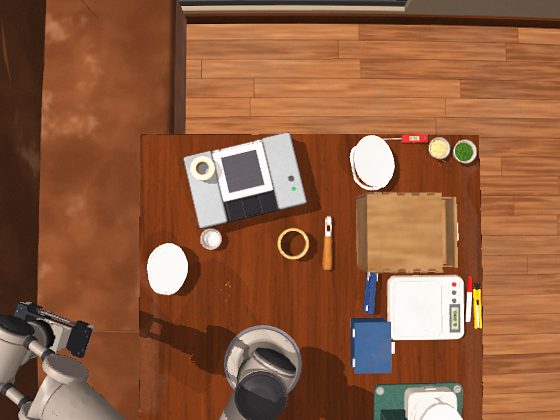

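View pics/scene1.png

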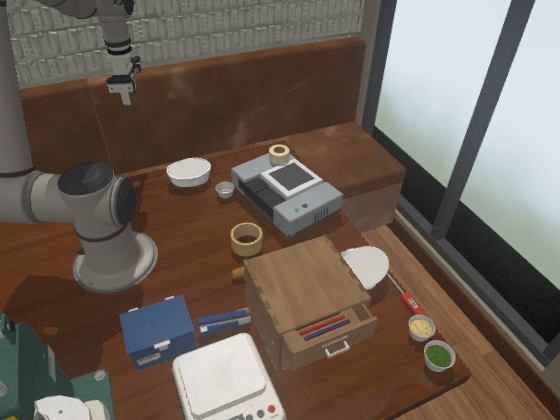

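The top view shows the press at about (245,180), with the ledge from about (227,208) to (272,205). I'll enlarge it.

```bash
cat > h.py <<'E'
from cell import robot
import numpy as np, cv2
def ray(n,px,T=None):
    c=robot.calibration(n)
    T=np.array(c['cam_to_world']) if T is None else T
    u=cv2.undistortPoints(np.array([[px]],float),np.array(c['intrinsics']),np.array(c['dist']))[0,0]
    return T[:3,3],T[:3,:3]@np.array([u[0],-u[1],-1])
def hit(n,px,z,T=None):
    o,d=ray(n,px,T);return o+d*(z-o[2])/d[2]
def proj(n,P,T=None):
    c=robot.calibration(n)
    T=np.array(c['cam_to_world']) if T is None else T
    q=(np.array(P)-T[:3,3])@T[:3,:3]
    return cv2.projectPoints(q*[1,-1,-1],np.zeros(3),np.zeros(3),np.array(c['intrinsics']),np.array(c['dist']))[0][:,0]
E
python3 - <<'E'
from h import *
a=cv2.imread('pics/top1.png')[120:240,175:315]
g=cv2.LUT(a,np.array([min(255,int(255*(i/255)**.6)) for i in range(256)],np.uint8))
cv2.imwrite('pics/c1.png',cv2.resize(g,(0,0),fx=5,fy=5,interpolation=cv2.INTER_CUBIC))
for p in [(227,208),(272,205)]: print(hit('top',p,.07))
E
```

```text
[0.46317971 0.10121971 0.07      ]
[ 0.47149135 -0.02802536  0.07      ]
```

View pics/c1.png

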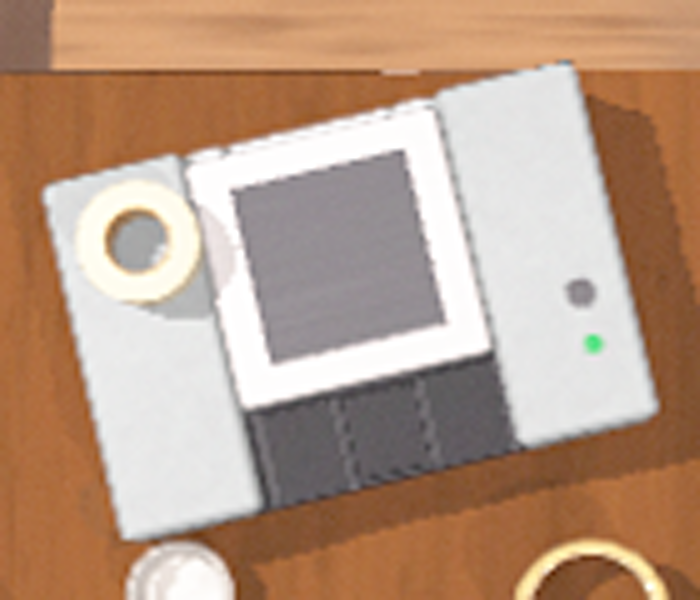

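The crop shows the ledge with corners at crop pixels (263,508), (518,447), (492,353) and (245,410). Its divider lines are at x≈265, 343 and 428. Next I'll fit the pose.

```bash
cat >> h.py <<'E'
def press():
    f=lambda x,y:(175+(x+.5)/5-.5,120+(y+.5)/5-.5)
    obs=[((122,540),(-.028,.158),.082),((656,412),(-.028,-.158),.082),((575,65),(.184,-.158),.082),((45,188),(.184,.158),.082),((263,510),(-.028,.075),.07),((518,447),(-.028,-.075),.07)]
    W=np.array([hit('top',f(*o[0]),o[2])[:2] for o in obs]);L=np.array([o[1] for o in obs])
    wc,lc=W.mean(0),L.mean(0);A,B=L-lc,W-wc
    th=np.arctan2((A[:,0]*B[:,1]-A[:,1]*B[:,0]).sum(),(A*B).sum())
    R=np.array([[np.cos(th),-np.sin(th)],[np.sin(th),np.cos(th)]]);t=wc-R@lc
    return th,R,t,W-(L@R.T+t),f
E
python3 - <<'E'
from h import *
th,R,t,res,f=press();print(th,t,(res*1000).round(1).tolist())
for p in [(335,400),(352,490),(420,380),(437,465),(262,420),(274,500),(245,410),(492,353)]:
    print(p,((hit('top',f(*p),.07)[:2]-t)@R*1000).round(1))
s=robot.observe();R3=__import__('scipy.spatial.transform',fromlist=['Rotation']).Rotation.from_euler('xyz',s['tool_rot']).as_matrix();print(R3.round(3))
cv2.imwrite('pics/w1.png',robot.read_camera('wrist'))
E
```

```text
0.22791533005347042 [0.46816831 0.03312566] [[1.9, -0.9], [2.7, 2.8], [-4.1, 0.1], [-2.8, -3.2], [0.2, 0.7], [2.1, 0.5]]
(335, 400) [24.5 21.2]
(352, 490) [-28.1  23.3]
(420, 380) [ 24.5 -29. ]
(437, 465) [-25.3 -27.4]
(262, 420) [22.9 64.6]
(274, 500) [-23.5  68.2]
(245, 410) [30.7 72.9]
(492, 353) [ 30.2 -72.9]
[[-0.001 -0.949  0.316]
 [-0.001  0.316  0.949]
 [-1.     0.    -0.001]]
```

```bash
python3 -m creep '[{"translation":[0,-0.4335,-0.346],"twist":[1.02,0,0],"hand":0},{"translation":[0,-0.4335,-0.346],"twist":[1.02,0,0],"hand":0},{"translation":[0,-0.4335,-0.346],"twist":[1.02,0,0],"hand":0},{"translation":[0,-0.4335,-0.346],"twist":[1.02,0,0],"hand":0},{"translation":[0,-0.4335,-0.346],"twist":[1.02,0,0],"hand":0}]' 20
cat >> h.py <<'E'
from scipy.spatial.transform import Rotation as Ro
def togo(P,tip_z=None,yaw_off=0):
    """P: press-frame (x,y), tip height z -> tool shift, twist"""
    th,R,t,_,_=press();s=robot.observe()
    M=Ro.from_euler('xyz',s['tool_rot']).as_matrix()
    w=np.r_[R@np.array(P)+t,tip_z+.025]
    z=np.r_[R[:,0],0];x=np.array([0,0,-1.]);G=np.c_[x,np.cross(z,x),z]
    print('t',s['time'],'pos',s['tool_pos'].round(4),'F',s['contact_force'].round(1),'open',round(s['opening'],4))
    print('shift',(M.T@(w-s['tool_pos'])).round(4),'twist',Ro.from_matrix(M.T@G).as_rotvec().round(4))
E
python3 -c "
from h import *
togo((0,-.003),.15)"
```

```text
time: 0.65
tool_pos: [0.3025, 0.2865, 0.2516]
tool_rot: [-2.293, 1.57, -1.8]
contact_force: [0.7, 1.1, 0.5]
opening: 0.0562
t 0.65 pos [0.3025 0.2865 0.2516] F [0.7 1.1 0.5] open 0.0562
shift [ 0.0768 -0.3045  0.0252] twist [ 0.2655 -0.0005  0.0007]
```

```bash
python3 -m creep '[{"translation":[0,-0.3045,0.025],"twist":[0.2655,0,0],"hand":0},{"translation":[0,-0.3045,0.025],"twist":[0.2655,0,0],"hand":0},{"translation":[0,-0.3045,0.025],"twist":[0.2655,0,0],"hand":0},{"translation":[0,-0.3045,0.025],"twist":[0.2655,0,0],"hand":0},{"translation":[0,-0.3045,0.025],"twist":[0.2655,0,0],"hand":0}]' >/dev/null
python3 -c "
from h import *
togo((0,-.003),.15)"
```

```text
t 1.15 pos [0.4383 0.0763 0.2518] F [ 1.2 -0.4 -0.4] open 0.0164
shift [ 0.0768 -0.0517  0.0194] twist [-0.0003 -0.0002  0.0006]
```

```bash
python3 -m creep '[{"translation":[0.03,-0.0517,0.0194],"twist":[0,0,0],"hand":0},{"translation":[0.06,-0.0517,0.0194],"twist":[0,0,0],"hand":0},{"translation":[0.077,-0.0517,0.0194],"twist":[0,0,0],"hand":0},{"translation":[0.077,-0.0517,0.0194],"twist":[0,0,0],"hand":0},{"translation":[0.077,-0.0517,0.0194],"twist":[0,0,0],"hand":0}]' >/dev/null
python3 -c "
from h import *
togo((0,-.003),.15)
s=robot.observe()
im=robot.read_camera('wrist')
T=np.eye(4);T[:3,:3]=Ro.from_euler('xyz',s['tool_rot']).as_matrix();T[:3,3]=s['tool_pos'];T=T@np.array(robot.calibration('wrist')['mount'])
np.save('T2.npy',T)
cv2.imwrite('pics/w2.png',cv2.LUT(im,np.array([int(255*(i/255)**.6) for i in range(256)],np.uint8)))
th,R,t,_,_=press()
L=np.array([(-.028,.075),(-.028,-.075),(.028,-.075),(.028,.075)])
print(proj('wrist',np.c_[L@R.T+t,[.07]*4],T).round())"
```

```text
t 1.65 pos [0.4689 0.0304 0.1751] F [0.2 0.5 0.5] open 0.0007
shift [ 0.0001 -0.0002 -0.0001] twist [-0.0001 -0.0004  0.0004]
[[239. 108.]
 [246. 296.]
 [314. 296.]
 [320. 108.]]
```

View pics/w2.png

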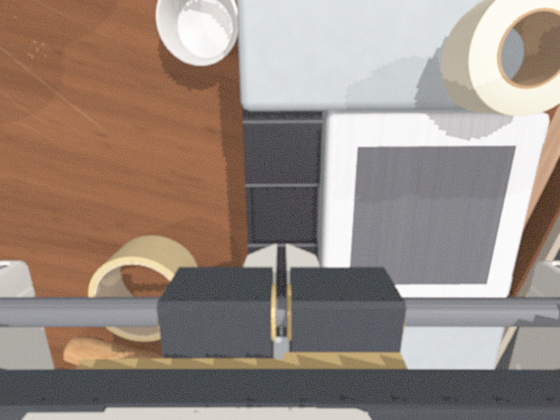

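The wrist view shows the ledge with its front edge at column 242–248, its rear edge at 318–322 and the housing at row 110, all within 2–3 px of prediction. Dividers are at rows 122, 185 and 246. The square between 185 and 246 seems to show a thin front lip, so I'll probe there first.

```bash
python3 -c "
from h import *
T=np.load('T2.npy');th,R,t,_,_=press()
for p in [(242,110),(322,110),(283,122),(283,185),(283,246),(248,240),(318,240)]: print(p,((hit('wrist',p,.07,T)[:2]-t)@R*1000).round(1))"
python3 -m creep '[{"translation":[0.03,-0.003,0],"twist":[0,0,0],"hand":0},{"translation":[0.055,-0.003,0],"twist":[0,0,0],"hand":0},{"translation":[0.07,-0.003,0],"twist":[0,0,0],"hand":0},{"translation":[0.074,-0.003,0],"twist":[0,0,0],"hand":0},{"translation":[0.074,-0.003,0],"twist":[0,0,0],"hand":0}]' >/dev/null
python3 -c "
from h import *
togo((0,-.003),.07)"
```

```text
(242, 110) [-26.1  73.4]
(322, 110) [29.3 73.4]
(283, 122) [ 2.3 65.3]
(283, 185) [ 2.3 19.9]
(283, 246) [  2.4 -29.8]
(248, 240) [-25.1 -24.6]
(318, 240) [ 29.9 -24.6]
t 2.2 pos [0.4705 0.0279 0.1026] F [-0.3 -0.1  0.1] open 0.0007
shift [ 0.0075  0.0027 -0.0011] twist [0.001  0.0023 0.0014]
```

```bash
python3 -m creep '[{"translation":[0.002,0,0.0015],"twist":[0,0,0],"hand":0},{"translation":[0.005,0,0.0015],"twist":[0,0,0],"hand":0},{"translation":[0.007,0,0.0015],"twist":[0,0,0],"hand":0},{"translation":[0.008,0,0.0015],"twist":[0,0,0],"hand":0},{"translation":[0.009,0,0.0015],"twist":[0,0,0],"hand":0}]' 
python3 -c "
from h import *
togo((0,-.003),.07)"
```

```text
time: 2.7
tool_pos: [0.472, 0.0282, 0.0936]
tool_rot: [-0.544, 1.568, -0.315]
contact_force: [-0.3, 0.2, 0.3]
opening: 0.0008
t 2.7 pos [0.472  0.0282 0.0936] F [-0.3  0.2  0.3] open 0.0008
shift [-0.0014  0.0027 -0.0026] twist [0.001  0.0023 0.0014]
```

```bash
python3 -m creep '[{"translation":[0.001,0,0],"twist":[0,0,0],"hand":0},{"translation":[0.002,0,0],"twist":[0,0,0],"hand":0},{"translation":[0.003,0,0],"twist":[0,0,0],"hand":0},{"translation":[0.0035,0,0],"twist":[0,0,0],"hand":0},{"translation":[0.004,0,0],"twist":[0,0,0],"hand":0}]'
```

```text
time: 3.2
tool_pos: [0.472, 0.0282, 0.0898]
tool_rot: [-0.545, 1.568, -0.316]
contact_force: [-1.8, 0.4, 4.1]
opening: 0.0002
```

The tip is at 64.8 mm, so the floor is about 4–5 mm below the ledge and gives a soft 4 N. That matches the key. I'll keep pressing.

```bash
python3 -m creep '[{"translation":[0.0007,0,0],"twist":[0,0,0],"hand":0},{"translation":[0.0014,0,0],"twist":[0,0,0],"hand":0},{"translation":[0.002,0,0],"twist":[0,0,0],"hand":0},{"translation":[0.003,0,0],"twist":[0,0,0],"hand":0},{"translation":[0.003,0,0],"twist":[0,0,0],"hand":0}]'
```

```text
time: 3.7
tool_pos: [0.4721, 0.0282, 0.0869]
tool_rot: [-0.533, 1.568, -0.304]
contact_force: [-0.9, 0.2, 4.5]
opening: 0.0005
```

```bash
python3 -m creep '[{"translation":[0.001,0,0],"twist":[0,0,0],"hand":0},{"translation":[0.002,0,0],"twist":[0,0,0],"hand":0},{"translation":[0.003,0,0],"twist":[0,0,0],"hand":0},{"translation":[0.0035,0,0],"twist":[0,0,0],"hand":0},{"translation":[0.0035,0,0],"twist":[0,0,0],"hand":0}]'
python3 - <<'E'
from h import *
a=robot.read_camera('scene');np.save('s.npy',a)
b=cv2.imread('pics/scene1.png')
k=np.vstack([b[140:240,220:350],a[140:240,220:350]])
cv2.imwrite('pics/s2.png',cv2.resize(k,(0,0),fx=3,fy=3))
E
```

```text
time: 4.2
tool_pos: [0.472, 0.0282, 0.0835]
tool_rot: [-0.541, 1.568, -0.312]
contact_force: [-1.6, 0.3, 5.5]
opening: 0.0003
```

View pics/s2.png

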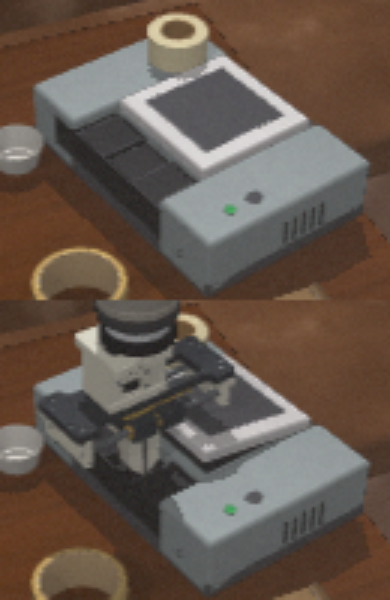

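The cover is rising and nothing else has moved. I'll press to the end stop.

```bash
python3 -m creep '[{"translation":[0.0005,0,0],"twist":[0,0,0],"hand":0},{"translation":[0.001,0,0],"twist":[0,0,0],"hand":0},{"translation":[0.001,0,0],"twist":[0,0,0],"hand":0}]'
```

```text
time: 4.55
tool_pos: [0.4721, 0.0282, 0.0832]
tool_rot: [-0.524, 1.567, -0.295]
contact_force: [-3.5, 0.1, 11.6]
opening: 0.0002
```

```bash
python3 -m creep '[{"translation":[0.001,0,0],"twist":[0,0,0],"hand":0},{"translation":[0.0013,0,0],"twist":[0,0,0],"hand":0},{"translation":[0.0013,0,0],"twist":[0,0,0],"hand":0}]'
```

```text
time: 4.85
tool_pos: [0.4721, 0.0282, 0.0831]
tool_rot: [-0.514, 1.567, -0.285]
contact_force: [-5.5, -0.0, 18.1]
opening: 0.0003
```

The end stop is firm: 18 N with no further travel. Now I'll lift straight up.

```bash
python3 -m creep '[{"translation":[-0.004,0,0],"twist":[0,0,0],"hand":0},{"translation":[-0.015,0,0],"twist":[0,0,0],"hand":0},{"translation":[-0.045,0,0],"twist":[0,0,0],"hand":0},{"translation":[-0.09,0,0],"twist":[0,0,0],"hand":0},{"translation":[-0.12,0,0],"twist":[0,0,0],"hand":0}]'
python3 -m creep '[{"translation":[-0.05,0,-0.03],"twist":[0,0,0],"hand":0},{"translation":[-0.07,0,-0.07],"twist":[0,0,0],"hand":0},{"translation":[-0.07,0,-0.09],"twist":[0,0,0],"hand":0},{"translation":[-0.07,0,-0.09],"twist":[0,0,0],"hand":0},{"translation":[-0.07,0,-0.09],"twist":[0,0,0],"hand":0}]'
python3 - <<'E'
from h import *
a=robot.read_camera('scene');b=cv2.imread('pics/scene1.png')
k=np.vstack([b[140:240,160:350],a[140:240,160:350]])
cv2.imwrite('pics/s3.png',cv2.resize(k,(0,0),fx=3,fy=3,interpolation=cv2.INTER_CUBIC))
E
```

```text
time: 5.35
tool_pos: [0.4722, 0.0283, 0.2059]
tool_rot: [-0.436, 1.564, -0.207]
contact_force: [1.0, -0.4, 0.3]
opening: 0.0003
time: 5.85
tool_pos: [0.3843, 0.0079, 0.2759]
tool_rot: [-0.414, 1.563, -0.186]
contact_force: [-0.1, 0.0, -0.7]
opening: 0.0006
```

View pics/s3.png

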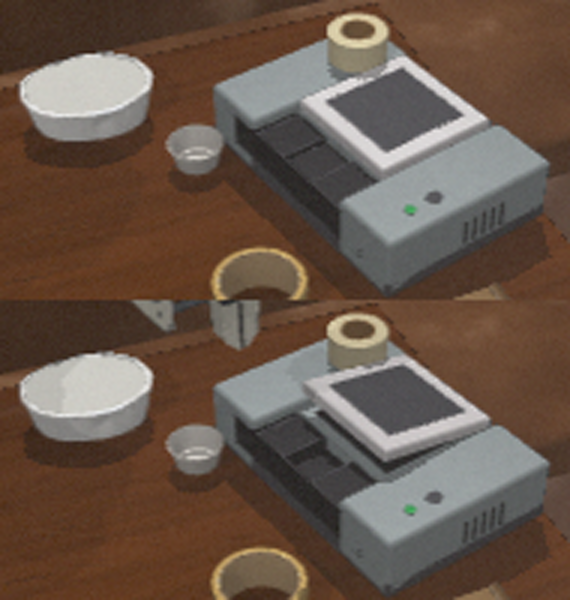

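The cover stands ajar, the key is sunk into the notch, and the bystanders are where they were. One numeric check of the opening before I hand in.

```bash
python3 - <<'E'
from h import *
th,R,t,_,_=press()
for y in(.072,-.072):
    p=proj('scene',[np.r_[R@np.array([.032,y])+t,z] for z in(.088,.088+.023)])
    print(((p-[160,140])*3).round())
s=robot.observe();print(abs(s['qvel']).max(),s['contact_force'].round(1))
E
```

```text
[[297.  98.]
 [297.  80.]]
[[379. 169.]
 [380. 151.]]
0.024489089303418116 [ 0.1 -0.4 -0.1]
```

```bash
python3 -c "
from cell import robot
print(robot.hand_in())"
```

```text
the job is handed in; nothing more can be done
None
```

The release key is pressed fully in, the cover popped ajar by itself, and I handed the job in after about 6 s of robot time.

- **Finding the notch:** the middle square, about 6 mm right of `ledge_mid`, was my first probe. I lowered the closed fingertips straight onto it instead of sweeping the ledge. They passed below ledge height with no force and met a soft floor about 4–5 mm down.
- **Pressing the key:** it moved at about 4–6 N and came to a firm stop about 8 mm further down. The highest force I read was 18 N vertically, with about 5 N sideways at the stop. I then lifted straight up and backed off.
- **Last checks:**
  - In the final camera picture, the cover's left front corner is about 17–18 px higher, against 18 px predicted for fully ajar. The right corner read roughly 14 px, but I may have picked the wrong edge there.
  - The key is visibly down, and the bystanders in that picture (labels, pot, tape and the nearby tray) have not moved.
  - The arm was about 90 mm clear of the ledge and 0.25 m above the table, nearly at rest and reading no contact force.
- **Small disagreement:** the top and wrist cameras differed by about 2 mm on where the ledge is, which did not matter here.

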